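# Weigh the jar that stands behind the dosing bottles

## Robot

A 6-joint arm with a two-finger parallel gripper is mounted at the origin on the work surface. World frame = base frame: x ahead of the robot, y to its left, z up, the work surface at z = 0. Lengths are in m, angles in rad, forces in N, time in s.
With the tool pointing down it reaches from about 0.375 to 0.9 m from the base axis. Payload 3.1 kg.
Tool frame: the origin (TCP) lies between the finger pads; the fingertips stand 17 mm ahead of it and the grasp point (between the pads) lies 2 mm behind it; z points along the fingers, y is the line along which they close (so a half turn about z gives the same grasp; the last joint's range is limited). The gripper opens to 85 mm and grips with 20 to 120 N. Pads are 22 mm wide; open, the fingers measure 114 mm over their backs; the gripper's body (76 mm by 85 mm) begins 54 mm behind the grasp point. The pads swing forward as they close: fully open they stand 13 mm farther back than shut.
Start: joints at [1.165, 0.527, 1.433, -0, 1.181, -0.178], TCP at [0.141, 0.609, 0.248] pointing down, gripper open.
Joint ranges: [-3.08, 3.08], [-0.75, 2.2], [0.22, 2.44], [-1.43, 4.57], [0, 2.65], [-2.85, 2.85]. Speed limits (rad/s): [2.79, 2.79, 3.14, 3.14, 3.14, 3.14].

## Interface

Orientations are given as a unit quaternion [x, y, z, w].
In Python, from station import sense, vision, order gives the robot as it stands.
- The arm moves only by the shell command python3 -m crank 'ROWS' [OPENING] [FORCE]. ROWS is JSON, a list of rows, each an object with "dp": the shift along the world's x, y, z in units of 30 mm (1.0 is 30 mm), a list of three; "angular": the turn, a rotation vector about the world's x, y, z in degrees, a list of three. In form: [{"dp": [dx, dy, dz], "angular": [ax, ay, az]}, ...]. A call has 1 to 20 rows; each row shifts and turns the commanded pose from where the row before left it; what a row does not reach is not made up. A row lasts 1/10 s, in which the tool goes at most 50 mm and 8.59 degrees, less where a joint would pass 70% of its speed; a pose out of reach is approached as far as the arm can. A call is refused whole if a number of a shift passes 1 or a number of a turn 8.59, either way. A call with a gripper value outside its range is refused whole. OPENING is the closure, from 0 (fully open) to 1 (shut), set as the call begins (- or left out, the last holds). The fingers move at their own pace and stop on an object; FORCE is the grip in N (left out, the last holds). Time passes only in rows, so rows that do not move let the fingers close. It gives the time, the measured TCP pose, the force, the opening and the grip force at its end, in the units of the state.
- sense(): the state, without advancing time (a new reading comes with each control period).
- vision.snapshot(name): name is "scene" or "top"; returns a dict with "image" (480x640x3 uint8, blue, green, red), "range_z" (480x640 float32, m along the optical axis (not along the pixel's ray), 0 where there is no reading), "mtx" (3x3 intrinsics, pixels), "pose" (4x4, takes a point from camera to world coordinates). Camera axes: x right, y down, z forward; pixel columns grow to the right and rows downward; lengths in m; the calibration is good to about 2 mm. A picture is of the moment at which its call begins.
- order.sign_off(): hands the job in; it is judged then, once.
The state is a dict: "t": time; "q": joint angles; "qd": joint speeds; "tau": joint torques, N m; "tcp_pos": TCP position; "tool_rot": TCP orientation; "force": force on the tool from outside, world axes, zero at the start; "ft_torque": the same for the moment, N m; "finger_gap": opening from 0.0 (shut) to 1.0 (fully open); "gripper_force": force on a finger pad.
Only numpy, scipy, OpenCV 4.12 (cv2) and the standard library are available. Lean on these libraries where they do the work, as an engineer would, in place of code of your own. Each camera call takes 0.05 s, during which the arm holds its last target. There are 200 camera calls.

## Task

The low jar at the back of the black spill tray has to be weighed: first lift the three bottles that crowd it out onto the ribbed rubber drain mat, then take the jar out and set it down gently in the middle of the scale's round pan. With the jar left on the pan, put each bottle back in the tray on exactly the spot where it stood, so that the jar's gap stays open for it. Keep bottles and jar upright throughout, and do not disturb the scoop, the pipe tee and the beaker.

Things in the scene. Friction and masses are not known exactly. Their poses are not given: they have to be found in the camera images.
- round_bottle_centre (a point): Loose closed white round bottle on the tray's floor, 165 mm tall, body 62 mm in diameter up to 110 mm, then a shoulder and 28 mm neck; grey round ribbed cap 34 mm in diameter, from 134 to 165 mm above its underside, can be gripped from above, firmly or it swings. About 0.3 kg. Point: on its axis, half-way up (82.5 mm above its underside); z up.
- square_bottle_centre (a point): Loose closed white square bottle on the tray's floor, 150 mm tall, body 58 x 58 mm up to 98 mm, then a shoulder and 32 mm neck; grey round ribbed cap 40 mm in diameter, from 120 to 150 mm above its underside, can be gripped from above, firmly or it swings. About 0.32 kg. Point: on its axis, half-way up (75 mm above its underside); z up.
- spray_bottle_centre (a point): Loose white trigger-spray bottle on the tray's floor, 190 mm tall, body 64 mm in diameter. Grey pump head: 22 mm wide (y), from x = -22 to 28 mm, 158 to 190 mm above the underside, gripped from above across y; nozzle out to x = 38 mm, trigger below it; collar 29 mm, up to 152 mm. About 0.28 kg. Point: on the bottle's axis, half-way up (95 mm); x to the nozzle, z up.
- jar_centre (a point): Low closed white jar, 62 mm tall, 55 mm in diameter, with a white ribbed lid 58 mm in diameter from 41 to 62 mm above its underside. About 0.15 kg. Point: on its axis, half-way up (31 mm above its underside); z up. It stands at the back of the spill tray with a bottle to its left, its right and in front, each some 5 mm from it.
- tray: Black open spill tray, fixed: 210 (x) by 260 mm (y), walls 5 mm thick, 40 mm high, rim out 8 mm more, floor 5 mm above the bench. Origin: centre of its underside, on the bench; x to its back (away from the robot). At the start the jar is at about x = 45, y = 0 mm, the bottles at (45, 67), (45, -67) and (-22, 0) mm, each bottle at any of them.
- mat: Black ribbed rubber drain mat, fixed and empty: 300 mm (x) by 160 mm (y), 6 mm thick. The side area for the bottles, which stand anywhere on it. Origin: centre of its underside, on the bench; x along its long side, z up.
- scale_pan (a point): Centre of the top of the round steel pan of the bench scale, 42 mm above the bench; the pan is 130 mm in diameter and rigid. The scale is a white box, fixed, 200 mm (x) by 170 mm (y), its top 30 mm high; the pan's centre lies 25 mm behind the box's centre (x away from the robot), a dark display is at its front.
- scoop: Bystander, loose: green open seed scoop, box 110 x 85 x 55 mm with a round handle out to 160 mm on its -x side. Origin: centre of the box's underside. Leave alone.
- tee: Bystander, loose: white plastic pipe tee, 84 mm long, 41 mm high, with a branch of 46 mm. Origin: under its middle. Leave alone.
- beaker: Bystander, loose: clear plastic beaker, 72 mm across, 95 mm high. Origin: centre of its underside. Leave alone.
Mind the look-alikes: they are no part of the job. Leave any red or yellow look-alike of the part that bears round_bottle_centre alone.

How it is judged:
By the outcome, as a careful person would: the job done as asked, in the order asked, and still so for the second after the job is handed in, with the robot touching nothing.
It also fails if it takes over 152 s, if anything falls off the work surface, if the arm or the gripper's body presses on something with over 40 N, if the wrist force passes 120 N, or if a joint passes its speed limit or range.

## Working session

There is one attempt and no reset: what is moved stays moved. The work goes in short steps, Python scripts to look and compute and a shell command to move; the robot and the scene stay as the last step left them, time stands still between calls to the robot, and variables do not carry over. Pictures are saved under pics/ and viewed, at most 14 in all, crops included, and the job is handed in when it is done.

```bash
mkdir -p pics; ls; python3 - <<'E'
from station import sense, vision
import cv2,numpy as np
for n in("scene","top"):
    s=vision.snapshot(n); cv2.imwrite(f"pics/{n}0.png",s["image"]); np.savez(f"{n}0.npz",**s)
    print(n,s["mtx"].tolist(),np.round(s["pose"],3).tolist())
s=sense();print(s)
E
```

```text
pics
scene [[535.7881387763547, 0.0, 320.3282879666063], [0.0, 535.7881387763547, 241.31925994040745], [0.0, 0.0, 1.0]] [[0.563, 0.678, -0.473, 1.171], [0.826, -0.468, 0.314, -0.291], [-0.008, -0.567, -0.824, 1.088], [0.0, 0.0, 0.0, 1.0]]
top [[510.14998077171225, 0.0, 313.1899974674588], [0.0, 510.14998077171225, 240.08486790692388], [0.0, 0.0, 1.0]] [[0.022, -0.997, 0.069, 0.542], [-1.0, -0.023, -0.019, 0.094], [0.02, -0.069, -0.997, 1.289], [0.0, 0.0, 0.0, 1.0]]
{'t': 0.1, 'q': array([ 1.16450229e+00,  5.28417198e-01,  1.43379481e+00,  7.95981287e-06,
        1.18138614e+00, -1.78481340e-01]), 'qd': array([-0.00056916, -0.00059641, -0.00153939,  0.00069836, -0.0006754 ,
        0.001343  ]), 'tau': array([-2.79069791e-04, -4.43307388e+01, -1.78586340e+01, -3.08193439e-04,
        3.85303079e-03, -1.15512600e-05]), 'tcp_pos': array([0.14086437, 0.60828484, 0.24739784]), 'tool_rot': array([ 1.13661641e-01,  9.93519011e-01, -9.59127481e-04, -2.92555273e-04]), 'force': array([-0.07795332, -0.67998527, -0.02095363]), 'ft_torque': array([0.01708636, 0.00975131, 0.03028265]), 'gripper_force': 0.0, 'finger_gap': 0.9997618178689689}
```

View pics/top0.png

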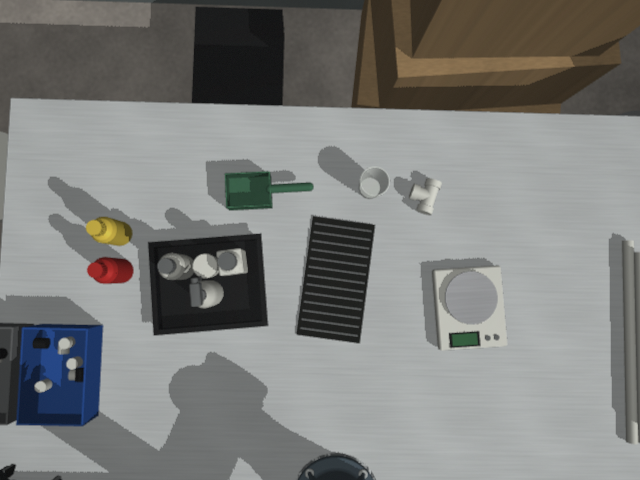

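View pics/scene0.png

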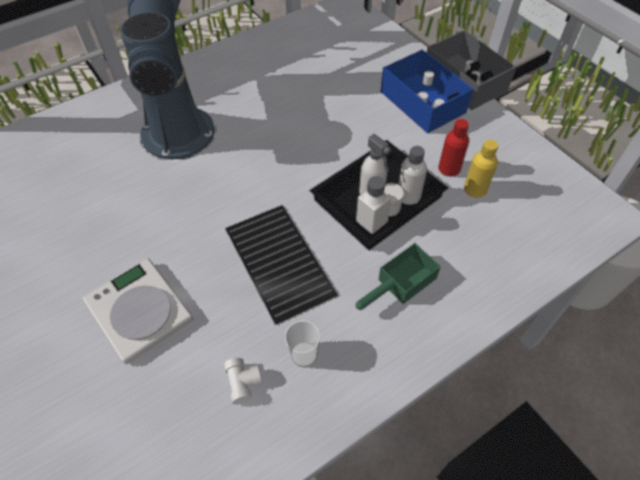

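The top view shows the tray at (150-267, 235-333) with the round bottle at the left (175,265), jar (205,265), square at the right (230,262) and spray in front (207,293). The mat is at (337,280), the pan at (471,297). The scene view confirms the layout, with the red and yellow look-alikes off to the side of the tray.

```bash
cat > h.py <<'E'
import numpy as np,cv2
def cloud(s):
    K=s["mtx"];z=s["range_z"];v,u=np.mgrid[:480,:640]
    p=np.stack([(u-K[0,2])/K[0,0]*z,(v-K[1,2])/K[1,1]*z,z],-1)
    P=s["pose"];w=p@P[:3,:3].T+P[:3,3];w[z<=0]=np.nan;return w
def ray(s,uv,h):
    K=s["mtx"];P=s["pose"];uv=np.asarray(uv,float).reshape(-1,2)
    d=np.c_[(uv-[K[0,2],K[1,2]])/[K[0,0],K[1,1]],np.ones(len(uv))]@P[:3,:3].T
    o=P[:3,3];return (o+d*((h-o[2])/d[:,2])[:,None])[:,:2]
def rect(s,mask,h):
    c=max(cv2.findContours(mask.astype(np.uint8),0,1)[0],key=cv2.contourArea)
    w=(ray(s,c[:,0],h)*1000).astype(np.float32);return cv2.minAreaRect(w)
E
python3 - <<'E'
from h import *
T=dict(np.load("top0.npz"));S=dict(np.load("scene0.npz"))
np.set_printoptions(suppress=True,precision=4)
im=T["image"].astype(int);g=im.max(2);W=cloud(T)
def box(a,b,c,d):
    m=np.zeros((480,640),bool);m[b:d,a:c]=1;return m
def fill(m): return cv2.morphologyEx(m.astype(np.uint8),3,np.ones((9,9)))
blk=g<45
print("mat",rect(T,fill(blk&box(290,205,385,350)),.006))
print("tray",rect(T,fill((g<60)&box(140,225,275,342)),.04))
# pan
for n,s in(("top",T),("scene",S)):
    w=cloud(s);z=w[...,2]
    print(n,"bench z",np.nanmedian(z[(w[...,0]>.4)&(w[...,0]<.5)&(abs(w[...,1])<.1)]))
    X,Y=w[...,0],w[...,1]
    m=(z>.037)&(z<.05)&(X>.4)&(X<.7)&(Y<-.1)&(Y>-.4)
    c=max(cv2.findContours(m.astype(np.uint8),0,1)[0],key=cv2.contourArea)
    print(" pan",cv2.minEnclosingCircle((ray(s,c[:,0],.042)*1000).astype(np.float32)))
    tr=(X>.35)&(X<.72)&(Y>.15)&(Y<.48)
    for lo,hi in((.06,.075),(.148,.162),(.163,.176),(.186,.2)):
        m=(z>lo)&(z<hi)&tr
        k,l,st,_=cv2.connectedComponentsWithStats(m.astype(np.uint8))
        for i in range(1,k):
            if st[i,4]>15:
                q=w[l==i];r=cv2.minAreaRect((q[:,:2]*1000).astype(np.float32))
                print(" ",lo,st[i],q.mean(0),np.round(r[0]),np.round(r[1]),round(r[2]))
a=T["image"][225:345,140:280];b=S["image"][120:260,300:500]
cv2.imwrite("pics/crop0.png",np.hstack([cv2.resize(a,(420,360),interpolation=2),cv2.resize(b,(380,360))[:, :380]]))
E
```

```text
mat ((535.5549926757812, 12.059539794921875), (155.85401916503906, 295.7249450683594), 83.37214660644531)
tray ((517.4749755859375, 325.92822265625), (223.67559814453125, 273.64697265625), 5.902034282684326)
top bench z 0.006330303825730521
 pan ((496.6893310546875, -318.91119384765625), 64.93812561035156)
  0.06 [193 254  25  25 473] [0.5596 0.3269 0.0679] [559. 328.] [56. 58.] 32
  0.06 [215 288   6  17  18] [0.4891 0.2933 0.0683] [488. 294.] [ 7. 38.] 81
  0.148 [218 252  19  19 266] [0.5695 0.2633 0.1558] [570. 264.] [41. 38.] 64
  0.148 [171 261   5  13  23] [0.5532 0.3795 0.1555] [554. 380.] [ 7. 27.] 85
  0.148 [202 289   5  13  31] [0.4945 0.3109 0.1562] [494. 311.] [27.  8.] 8
  0.163 [158 258  17  17 205] [0.5558 0.3934 0.1709] [556. 394.] [34. 34.] 75
  0.186 [189 278  13  29 278] [0.4997 0.3218 0.1951] [501. 323.] [60. 23.] 7
scene bench z 0.004669656934392252
 pan ((501.0379638671875, -321.31060791015625), 65.69080352783203)
  0.06 [361 176   7  10  25] [0.4949 0.2901 0.0669] [492. 290.] [ 6. 28.] 87
  0.06 [399 178  25  14  97] [0.5755 0.3746 0.0675] [572. 378.] [60. 28.] 43
  0.06 [385 184  19  20 274] [0.5667 0.3303 0.0658] [565. 333.] [44. 58.] 77
  0.06 [358 205  32  16 125] [0.5881 0.2462 0.0678] [590. 249.] [75. 37.] 55
  0.148 [370 149  11   9  52] [0.5001 0.3109 0.1547] [499. 310.] [29. 18.] 14
  0.148 [409 153  16  10  62] [0.5679 0.3838 0.1552] [566. 384.] [35. 15.] 42
  0.148 [383 156   4   6  18] [0.5258 0.3218 0.1554] [526. 322.] [8. 8.] 52
  0.148 [368 176  18  16 215] [0.5745 0.2599 0.1538] [573. 261.] [39. 41.] 84
  0.163 [368 144  18  13  59] [0.5047 0.3115 0.1702] [502. 312.] [49. 12.] 18
  0.163 [410 146  15  12 141] [0.5604 0.3908 0.1688] [559. 392.] [35. 35.] 19
  0.186 [368 134  23  19 203] [0.5048 0.3183 0.1925] [505. 321.] [60. 26.] 6
```

View pics/crop0.png

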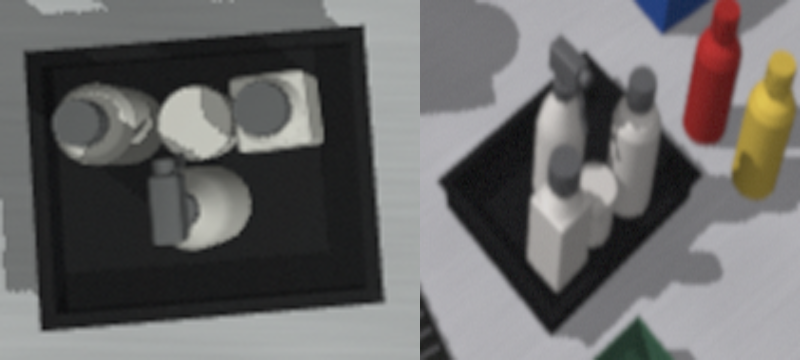

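The crop shows the spray's nozzle pointing to image-up (+x), about 6–7° off world x. The three caps and the jar are clearly separated. Positions averaged over both views, in mm, agree with the tray layout within about 3 mm:
- spray axis: (495, 321)
- round bottle: (557, 393)
- square bottle: (571, 263)
- jar: (562, 330)
- pan: (499, -320)
- mat centre: (537, 11)

I'll take the spray first.

```bash
python3 -m crank '[{"dp":[0.3,-0.25,0.1],"angular":[0,0,1]},{"dp":[0.6,-0.49,0.1],"angular":[0,0,1]},{"dp":[0.63,-0.5,0.1],"angular":[0,0,1]},{"dp":[0.63,-0.5,0.1],"angular":[0,0,1]},{"dp":[0.63,-0.5,0.1],"angular":[0,0,1]},{"dp":[0.63,-0.5,0.1],"angular":[0,0,1]},{"dp":[0.63,-0.5,0.1],"angular":[0,0,1]},{"dp":[0.63,-0.5,0],"angular":[0,0,1]},{"dp":[0.63,-0.5,0],"angular":[0,0,1]},{"dp":[0.63,-0.5,0],"angular":[0,0,1]},{"dp":[0.63,-0.5,0],"angular":[0,0,1]},{"dp":[0.63,-0.5,0],"angular":[0,0,1]},{"dp":[0.63,-0.5,0],"angular":[0,0,1]},{"dp":[0.63,-0.5,0],"angular":[0,0,1]},{"dp":[0.63,-0.5,0],"angular":[0,0,1]},{"dp":[0.63,-0.5,0],"angular":[0,0,1]},{"dp":[0.63,-0.5,0],"angular":[0,0,1]},{"dp":[0.6,-0.5,0],"angular":[0,0,1]},{"dp":[0.6,-0.5,0],"angular":[0,0,1]},{"dp":[0.3,-0.3,0],"angular":[0,0,1]}]' 0 80
python3 - <<'E'
from station import sense
from scipy.spatial.transform import Rotation as R
s=sense();print(s["tcp_pos"],R.from_quat(s["tool_rot"]).as_matrix().round(3))
E
```

```text
t: 2.1
tcp_pos: [0.498, 0.3213, 0.2688]
tool_rot: [-0.06, 0.998, -0.0, -0.0]
force: [-0.4, -0.8, -0.4]
finger_gap: 0.996
gripper_force: 0.0
[0.49795067 0.32132027 0.26878297] [[-0.993 -0.12  -0.   ]
 [-0.12   0.993 -0.001]
 [ 0.    -0.001 -1.   ]]
```

```bash
python3 -m crank '[{"dp":[0,0,-0.3],"angular":[0,0,0]},{"dp":[0,0,-0.6],"angular":[0,0,0]},{"dp":[0,0,-0.6],"angular":[0,0,0]},{"dp":[0,0,-0.6],"angular":[0,0,0]},{"dp":[0,0,-0.5],"angular":[0,0,0]},{"dp":[0,0,-0.4],"angular":[0,0,0]},{"dp":[0,0,0],"angular":[0,0,0]},{"dp":[0,0,0],"angular":[0,0,0]}]' && python3 -m crank '[{"dp":[0,0,0],"angular":[0,0,0]},{"dp":[0,0,0],"angular":[0,0,0]},{"dp":[0,0,0],"angular":[0,0,0]},{"dp":[0,0,0],"angular":[0,0,0]},{"dp":[0,0,0],"angular":[0,0,0]},{"dp":[0,0,0],"angular":[0,0,0]},{"dp":[0,0,0],"angular":[0,0,0]},{"dp":[0,0,0],"angular":[0,0,0]}]' 1 80
```

```text
t: 2.9
tcp_pos: [0.4963, 0.3229, 0.1791]
tool_rot: [-0.061, 0.998, -0.0, -0.0]
force: [-0.1, 0.4, -0.3]
finger_gap: 0.996
gripper_force: 0.0
t: 3.7
tcp_pos: [0.4971, 0.3225, 0.1798]
tool_rot: [-0.061, 0.998, -0.0, 0.001]
force: [-0.0, -2.2, 5.3]
finger_gap: 0.243
gripper_force: 79.3
```

```bash
python3 -m crank '[{"dp":[0,0,0.1],"angular":[0,0,0]},{"dp":[0,0,0.3],"angular":[0,0,0]},{"dp":[0,0,0.5],"angular":[0,0,0]},{"dp":[0,0,0.6],"angular":[0,0,0]},{"dp":[0,0,0.5],"angular":[0,0,0]},{"dp":[0,0,0.3],"angular":[0,0,0]},{"dp":[0,0,0.2],"angular":[0,0,0]},{"dp":[0,0,0],"angular":[0,0,0]}]' && python3 -m crank '[{"dp":[0,-0.1,0],"angular":[0,0,0]},{"dp":[-0.1,-0.3,0],"angular":[0,0,0]},{"dp":[-0.1,-0.5,0],"angular":[0,0,0]},{"dp":[-0.1,-0.7,0],"angular":[0,0,0]},{"dp":[-0.15,-0.8,0],"angular":[0,0,0]},{"dp":[-0.15,-0.8,0],"angular":[0,0,0]},{"dp":[-0.15,-0.8,0],"angular":[0,0,0]},{"dp":[-0.15,-0.8,0],"angular":[0,0,0]},{"dp":[-0.15,-0.8,0],"angular":[0,0,0]},{"dp":[-0.15,-0.8,0],"angular":[0,0,0]},{"dp":[-0.15,-0.8,0],"angular":[0,0,0]},{"dp":[-0.15,-0.8,0],"angular":[0,0,0]},{"dp":[-0.1,-0.7,0],"angular":[0,0,0]},{"dp":[-0.1,-0.5,0],"angular":[0,0,0]},{"dp":[-0.1,-0.3,0],"angular":[0,0,0]},{"dp":[-0.05,-0.2,0],"angular":[0,0,0]},{"dp":[-0.05,-0.1,0],"angular":[0,0,0]},{"dp":[0,0,0],"angular":[0,0,0]},{"dp":[0,0,0],"angular":[0,0,0]}]'
python3 - <<'E'
from station import vision
import cv2,numpy as np
a=vision.snapshot("scene")["image"];cv2.imwrite("pics/a1.png",a[80:400,80:500])
E
```

```text
t: 4.5
tcp_pos: [0.4967, 0.3228, 0.2548]
tool_rot: [-0.061, 0.998, 0.0, 0.0]
force: [-0.1, 0.5, -2.9]
finger_gap: 0.246
gripper_force: 78.3
t: 6.4
tcp_pos: [0.4396, 0.029, 0.2543]
tool_rot: [-0.061, 0.998, 0.0, 0.0]
force: [-0.9, 0.2, -2.5]
finger_gap: 0.249
gripper_force: 78.5
```

View pics/a1.png

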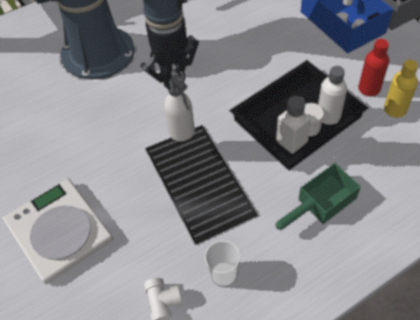

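The spray hangs upright at (180,115) over the near end of the mat, and the others stand undisturbed. Lowering it.

```bash
python3 -m crank '[{"dp":[0,0,-0.2],"angular":[0,0,0]},{"dp":[0,0,-0.5],"angular":[0,0,0]},{"dp":[0,0,-0.6],"angular":[0,0,0]},{"dp":[0,0,-0.5],"angular":[0,0,0]},{"dp":[0,0,-0.3],"angular":[0,0,0]},{"dp":[0,0,-0.2],"angular":[0,0,0]},{"dp":[0,0,-0.1],"angular":[0,0,0]},{"dp":[0,0,-0.05],"angular":[0,0,0]},{"dp":[0,0,0],"angular":[0,0,0]},{"dp":[0,0,0],"angular":[0,0,0]}]'
```

```text
t: 7.45
tcp_pos: [0.44, 0.0286, 0.1812]
tool_rot: [-0.061, 0.998, -0.0, 0.001]
force: [0.2, -0.2, -2.3]
finger_gap: 0.247
gripper_force: 78.4
```

```bash
python3 -m crank '[{"dp":[0,0,-0.03],"angular":[0,0,0]},{"dp":[0,0,-0.02],"angular":[0,0,0]},{"dp":[0,0,0],"angular":[0,0,0]}]'; python3 -m crank '[{"dp":[0,0,0],"angular":[0,0,0]},{"dp":[0,0,0],"angular":[0,0,0]},{"dp":[0,0,0],"angular":[0,0,0]},{"dp":[0,0,0],"angular":[0,0,0]},{"dp":[0,0,0],"angular":[0,0,0]}]' 0
```

```text
t: 7.75
tcp_pos: [0.4403, 0.0284, 0.1807]
tool_rot: [-0.061, 0.998, -0.0, 0.001]
force: [-1.0, -0.3, 8.1]
finger_gap: 0.245
gripper_force: 80.2
t: 8.25
tcp_pos: [0.4396, 0.0286, 0.1792]
tool_rot: [-0.061, 0.998, 0.0, -0.0]
force: [0.5, -0.2, 0.6]
finger_gap: 0.997
gripper_force: 0.0
```

```bash
python3 -m crank '[{"dp":[0,0,0.3],"angular":[0,0,0]},{"dp":[0,0,0.7],"angular":[0,0,0]},{"dp":[0,0,0.8],"angular":[0,0,0]},{"dp":[0.1,0.2,0.4],"angular":[0,0,0]},{"dp":[0.3,0.5,0],"angular":[0,0,0]},{"dp":[0.4,0.7,0],"angular":[0,0,0]},{"dp":[0.4,0.8,0],"angular":[0,0,0]},{"dp":[0.5,0.8,0],"angular":[0,0,0]},{"dp":[0.5,0.8,0],"angular":[0,0,0]},{"dp":[0.5,0.8,0],"angular":[0,0,0]},{"dp":[0.5,0.8,0],"angular":[0,0,0]},{"dp":[0.4,0.8,-0.2],"angular":[0,0,0]},{"dp":[0.4,0.8,-0.4],"angular":[0,0,0]},{"dp":[0.3,0.5,-0.4],"angular":[0,0,0]},{"dp":[0.07,0.3,-0.4],"angular":[0,0,0]},{"dp":[0,0,-0.4],"angular":[0,0,0]},{"dp":[0,0,-0.2],"angular":[0,0,0]},{"dp":[0,0,0],"angular":[0,0,0]},{"dp":[0,0,0],"angular":[0,0,0]}]'
```

```text
t: 10.15
tcp_pos: [0.5706, 0.2619, 0.1856]
tool_rot: [-0.06, 0.998, -0.0, -0.0]
force: [-0.4, -0.1, -0.3]
finger_gap: 1.002
gripper_force: 0.0
```

```bash
python3 -m crank '[{"dp":[0.02,0.02,-0.3],"angular":[0,0,0]},{"dp":[0,0,-0.5],"angular":[0,0,0]},{"dp":[0,0,-0.4],"angular":[0,0,0]},{"dp":[0,0,-0.2],"angular":[0,0,0]},{"dp":[0,0,-0.05],"angular":[0,0,0]},{"dp":[0,0,0],"angular":[0,0,0]},{"dp":[0,0,0],"angular":[0,0,0]}]' && python3 -m crank '[{"dp":[0,0,0],"angular":[0,0,0]},{"dp":[0,0,0],"angular":[0,0,0]},{"dp":[0,0,0],"angular":[0,0,0]},{"dp":[0,0,0],"angular":[0,0,0]},{"dp":[0,0,0],"angular":[0,0,0]},{"dp":[0,0,0],"angular":[0,0,0]},{"dp":[0,0,0],"angular":[0,0,0]}]' 1 80 && python3 -m crank '[{"dp":[0,0,0.1],"angular":[0,0,0]},{"dp":[0,0,0.3],"angular":[0,0,0]},{"dp":[0,0,0.5],"angular":[0,0,0]},{"dp":[0,0,0.6],"angular":[0,0,0]},{"dp":[0,0,0.5],"angular":[0,0,0]},{"dp":[0,0,0.3],"angular":[0,0,0]},{"dp":[0,0,0.2],"angular":[0,0,0]},{"dp":[0,0,0],"angular":[0,0,0]}]'
```

```text
t: 10.85
tcp_pos: [0.5717, 0.2634, 0.1423]
tool_rot: [-0.061, 0.998, 0.0, 0.001]
force: [0.1, 0.0, -0.6]
finger_gap: 0.999
gripper_force: 0.0
t: 11.55
tcp_pos: [0.572, 0.2632, 0.1425]
tool_rot: [-0.061, 0.998, -0.0, 0.001]
force: [0.9, -1.0, 4.9]
finger_gap: 0.448
gripper_force: 80.5
t: 12.35
tcp_pos: [0.5713, 0.2634, 0.2172]
tool_rot: [-0.061, 0.998, 0.0, 0.0]
force: [-0.1, 1.0, -3.6]
finger_gap: 0.443
gripper_force: 80.5
```

```bash
python3 -m crank '[{"dp":[0,-0.1,0],"angular":[0,0,0]},{"dp":[-0.05,-0.3,0],"angular":[0,0,0]},{"dp":[-0.1,-0.5,0],"angular":[0,0,0]},{"dp":[-0.1,-0.7,0],"angular":[0,0,0]},{"dp":[-0.1,-0.8,0],"angular":[0,0,0]},{"dp":[-0.1,-0.8,0],"angular":[0,0,0]},{"dp":[-0.1,-0.8,0],"angular":[0,0,0]},{"dp":[-0.1,-0.8,0],"angular":[0,0,0]},{"dp":[-0.1,-0.8,0],"angular":[0,0,0]},{"dp":[-0.1,-0.8,0],"angular":[0,0,0]},{"dp":[-0.1,-0.8,0],"angular":[0,0,0]},{"dp":[-0.1,-0.5,0],"angular":[0,0,0]},{"dp":[-0.05,-0.3,0],"angular":[0,0,0]},{"dp":[-0.05,-0.2,0],"angular":[0,0,0]},{"dp":[0,-0.1,0],"angular":[0,0,0]},{"dp":[0,0,0],"angular":[0,0,0]},{"dp":[0,0,0],"angular":[0,0,0]}]' && python3 -m crank '[{"dp":[0,0,-0.2],"angular":[0,0,0]},{"dp":[0,0,-0.5],"angular":[0,0,0]},{"dp":[0,0,-0.6],"angular":[0,0,0]},{"dp":[0,0,-0.5],"angular":[0,0,0]},{"dp":[0,0,-0.3],"angular":[0,0,0]},{"dp":[0,0,-0.2],"angular":[0,0,0]},{"dp":[0,0,-0.1],"angular":[0,0,0]},{"dp":[0,0,-0.03],"angular":[0,0,0]},{"dp":[0,0,0],"angular":[0,0,0]},{"dp":[0,0,0],"angular":[0,0,0]}]'
```

```text
t: 14.05
tcp_pos: [0.5369, 0.0149, 0.2168]
tool_rot: [-0.061, 0.998, 0.0, 0.0]
force: [-0.2, 0.7, -2.1]
finger_gap: 0.447
gripper_force: 80.6
t: 15.05
tcp_pos: [0.5372, 0.0141, 0.1444]
tool_rot: [-0.061, 0.998, -0.0, 0.001]
force: [-0.3, 0.0, -3.4]
finger_gap: 0.449
gripper_force: 80.6
```

```bash
python3 -m crank '[{"dp":[0,0,-0.03],"angular":[0,0,0]},{"dp":[0,0,-0.02],"angular":[0,0,0]},{"dp":[0,0,0],"angular":[0,0,0]}]'; python3 -m crank '[{"dp":[0,0,0],"angular":[0,0,0]},{"dp":[0,0,0],"angular":[0,0,0]},{"dp":[0,0,0],"angular":[0,0,0]},{"dp":[0,0,0],"angular":[0,0,0]},{"dp":[0,0,0],"angular":[0,0,0]}]' 0
```

```text
t: 15.35
tcp_pos: [0.5374, 0.0141, 0.1434]
tool_rot: [-0.061, 0.998, -0.0, 0.001]
force: [-0.8, 0.5, 4.4]
finger_gap: 0.445
gripper_force: 81.5
t: 15.85
tcp_pos: [0.5368, 0.0142, 0.1423]
tool_rot: [-0.061, 0.998, 0.0, -0.0]
force: [0.4, 0.3, 0.2]
finger_gap: 1.003
gripper_force: 0.0
```

```bash
python3 -m crank '[{"dp":[0,0,0.4],"angular":[0,0,0]},{"dp":[0,0,0.8],"angular":[0,0,0]},{"dp":[0,0.2,0.7],"angular":[0,0,0]},{"dp":[0,0.5,0.2],"angular":[0,0,0]},{"dp":[0.05,0.8,0],"angular":[0,0,0]},{"dp":[0.05,0.9,0],"angular":[0,0,0]},{"dp":[0.05,0.9,0],"angular":[0,0,0]},{"dp":[0.05,0.9,0],"angular":[0,0,0]},{"dp":[0.05,0.9,0],"angular":[0,0,0]},{"dp":[0.05,0.9,0],"angular":[0,0,0]},{"dp":[0.05,0.9,0],"angular":[0,0,0]},{"dp":[0.05,0.9,0],"angular":[0,0,0]},{"dp":[0.05,0.9,0],"angular":[0,0,0]},{"dp":[0.05,0.9,0],"angular":[0,0,0]},{"dp":[0.05,0.9,0],"angular":[0,0,0]},{"dp":[0.05,0.9,0],"angular":[0,0,0]},{"dp":[0.05,0.7,0],"angular":[0,0,0]},{"dp":[0.05,0.4,0],"angular":[0,0,0]},{"dp":[0,0.1,0],"angular":[0,0,0]},{"dp":[0,0,0],"angular":[0,0,0]}]'
```

```text
t: 17.85
tcp_pos: [0.5572, 0.3923, 0.205]
tool_rot: [-0.061, 0.998, -0.0, -0.0]
force: [-0.6, -0.3, 0.6]
finger_gap: 0.999
gripper_force: 0.0
```

```bash
python3 -m crank '[{"dp":[0.02,0.02,-0.3],"angular":[0,0,0]},{"dp":[0,0,-0.5],"angular":[0,0,0]},{"dp":[0,0,-0.5],"angular":[0,0,0]},{"dp":[0,0,-0.2],"angular":[0,0,0]},{"dp":[0,0,-0.1],"angular":[0,0,0]},{"dp":[0,0,0],"angular":[0,0,0]},{"dp":[0,0,0],"angular":[0,0,0]}]' && python3 -m crank '[{"dp":[0,0,0],"angular":[0,0,0]},{"dp":[0,0,0],"angular":[0,0,0]},{"dp":[0,0,0],"angular":[0,0,0]},{"dp":[0,0,0],"angular":[0,0,0]},{"dp":[0,0,0],"angular":[0,0,0]},{"dp":[0,0,0],"angular":[0,0,0]},{"dp":[0,0,0],"angular":[0,0,0]}]' 1 80 && python3 -m crank '[{"dp":[0,0,0.1],"angular":[0,0,0]},{"dp":[0,0,0.3],"angular":[0,0,0]},{"dp":[0,0,0.5],"angular":[0,0,0]},{"dp":[0,0,0.6],"angular":[0,0,0]},{"dp":[0,0,0.5],"angular":[0,0,0]},{"dp":[0,0,0.3],"angular":[0,0,0]},{"dp":[0,0,0.2],"angular":[0,0,0]},{"dp":[0,0,0],"angular":[0,0,0]}]'
```

```text
t: 18.55
tcp_pos: [0.5587, 0.393, 0.1577]
tool_rot: [-0.061, 0.998, 0.0, 0.0]
force: [0.4, 0.0, 0.1]
finger_gap: 0.999
gripper_force: 0.0
t: 19.25
tcp_pos: [0.559, 0.3932, 0.1581]
tool_rot: [-0.061, 0.998, 0.0, 0.001]
force: [1.0, 1.6, 3.8]
finger_gap: 0.375
gripper_force: 80.0
t: 20.05
tcp_pos: [0.5587, 0.393, 0.2335]
tool_rot: [-0.061, 0.998, 0.0, 0.001]
force: [0.9, -0.2, -2.6]
finger_gap: 0.373
gripper_force: 79.5
```

```bash
python3 -m crank '[{"dp":[0,-0.1,0.15],"angular":[0,0,0]},{"dp":[0,-0.3,0.15],"angular":[0,0,0]},{"dp":[0.1,-0.5,0],"angular":[0,0,0]},{"dp":[0.1,-0.7,0],"angular":[0,0,0]},{"dp":[0.2,-0.9,0],"angular":[0,0,0]},{"dp":[0.2,-0.9,0],"angular":[0,0,0]},{"dp":[0.2,-0.9,0],"angular":[0,0,0]},{"dp":[0.2,-0.9,0],"angular":[0,0,0]},{"dp":[0.2,-0.9,0],"angular":[0,0,0]},{"dp":[0.2,-0.9,0],"angular":[0,0,0]},{"dp":[0.2,-0.9,0],"angular":[0,0,0]},{"dp":[0.2,-0.9,0],"angular":[0,0,0]},{"dp":[0.2,-0.9,0],"angular":[0,0,0]},{"dp":[0.2,-0.9,0],"angular":[0,0,0]},{"dp":[0.2,-0.9,0],"angular":[0,0,0]},{"dp":[0,-0.7,0],"angular":[0,0,0]},{"dp":[0,-0.4,0],"angular":[0,0,0]},{"dp":[0,-0.3,0],"angular":[0,0,0]},{"dp":[0,-0.1,0],"angular":[0,0,0]},{"dp":[0,0,0],"angular":[0,0,0]}]' && python3 -m crank '[{"dp":[0,0,-0.2],"angular":[0,0,0]},{"dp":[0,0,-0.5],"angular":[0,0,0]},{"dp":[0,0,-0.6],"angular":[0,0,0]},{"dp":[0,0,-0.6],"angular":[0,0,0]},{"dp":[0,0,-0.4],"angular":[0,0,0]},{"dp":[0,0,-0.2],"angular":[0,0,0]},{"dp":[0,0,-0.15],"angular":[0,0,0]},{"dp":[0,0,-0.07],"angular":[0,0,0]},{"dp":[0,0,0],"angular":[0,0,0]},{"dp":[0,0,0],"angular":[0,0,0]}]'
```

```text
t: 22.05
tcp_pos: [0.6302, 0.0029, 0.2414]
tool_rot: [-0.061, 0.998, 0.0, -0.0]
force: [0.8, -0.4, -3.1]
finger_gap: 0.377
gripper_force: 79.7
t: 23.05
tcp_pos: [0.6309, 0.0027, 0.1605]
tool_rot: [-0.061, 0.998, -0.0, 0.001]
force: [0.1, 0.0, -3.3]
finger_gap: 0.378
gripper_force: 79.7
```

```bash
python3 -m crank '[{"dp":[0,0,-0.03],"angular":[0,0,0]},{"dp":[0,0,-0.03],"angular":[0,0,0]},{"dp":[0,0,0],"angular":[0,0,0]}]'; python3 -m crank '[{"dp":[0,0,0],"angular":[0,0,0]},{"dp":[0,0,0],"angular":[0,0,0]},{"dp":[0,0,0],"angular":[0,0,0]},{"dp":[0,0,0],"angular":[0,0,0]},{"dp":[0,0,0],"angular":[0,0,0]}]' 0
python3 -m crank '[{"dp":[0,0,0.3],"angular":[0,0,0]},{"dp":[0,0,0.8],"angular":[0,0,0]},{"dp":[0,0.2,0.8],"angular":[0,0,0]},{"dp":[0,0.5,0],"angular":[0,0,0]},{"dp":[-0.1,0.8,0],"angular":[0,0,0]},{"dp":[-0.2,0.9,0],"angular":[0,0,0]},{"dp":[-0.2,0.9,0],"angular":[0,0,0]},{"dp":[-0.2,0.9,0],"angular":[0,0,0]},{"dp":[-0.2,0.9,0],"angular":[0,0,0]},{"dp":[-0.2,0.9,0],"angular":[0,0,0]}]'
python3 - <<'E'
from station import vision
import cv2,numpy as np
from h import *
np.set_printoptions(suppress=True,precision=4)
ims=[]
for n in("scene","top"):
    s=vision.snapshot(n);w=cloud(s);ims.append(s["image"]);X,Y,Z=np.moveaxis(w,-1,0)
    m=(Z>.058)&(Z<.078)&(X>.48)&(X<.64)&(Y>.26)&(Y<.40)&(s["image"].min(2)>80)
    k,l,st,_=cv2.connectedComponentsWithStats(m.astype(np.uint8))
    for i in range(1,k):
        if st[i,4]>30:
            q=w[l==i];c=cv2.findContours((l==i).astype(np.uint8),0,1)[0][0]
            print(n,st[i],q.mean(0),cv2.minEnclosingCircle((ray(s,c[:,0],.067)*1000).astype(np.float32)))
cv2.imwrite("pics/a2.png",np.hstack([ims[0][100:400,80:460],ims[1][150:450,100:500]]))
E
```

```text
t: 23.35
tcp_pos: [0.631, 0.0028, 0.1591]
tool_rot: [-0.061, 0.998, -0.0, 0.001]
force: [-0.1, 0.7, 2.3]
finger_gap: 0.377
gripper_force: 80.4
t: 23.85
tcp_pos: [0.6304, 0.0028, 0.1579]
tool_rot: [-0.061, 0.998, -0.0, -0.0]
force: [-0.5, -0.3, 0.1]
finger_gap: 1.001
gripper_force: 0.0
t: 24.85
tcp_pos: [0.5965, 0.1845, 0.2145]
tool_rot: [-0.061, 0.998, 0.0, -0.001]
force: [-0.1, 0.6, 0.6]
finger_gap: 1.001
gripper_force: 0.0
scene [380 184  24  20 381] [0.565  0.3231 0.0657] ((564.3386840820312, 321.407958984375), 32.60094451904297)
top [193 255   9  23 153] [0.5587 0.3444 0.0683] ((558.8558349609375, 338.27490234375), 26.2301025390625)
```

View pics/a2.png

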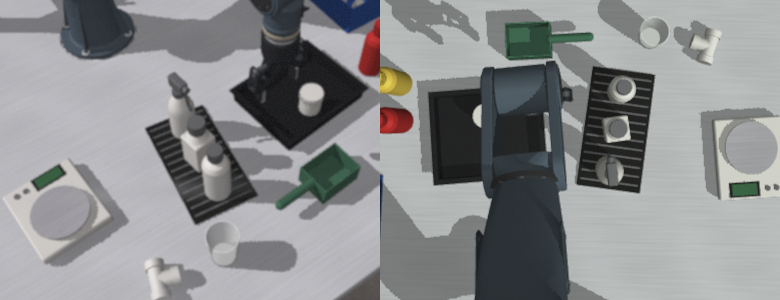

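The bottles stand upright on the mat, spaced along it at scene crop (180,110), (198,145) and (215,175). The jar is upright alone in the tray at (312,98).

```bash
python3 -m crank '[{"dp":[-0.2,0.9,0],"angular":[0,0,0]},{"dp":[-0.2,0.9,0],"angular":[0,0,0]},{"dp":[-0.2,0.9,0],"angular":[0,0,0]},{"dp":[-0.2,0.8,-0.2],"angular":[0,0,0]},{"dp":[-0.2,0.7,-0.5],"angular":[0,0,0]},{"dp":[-0.1,0.4,-0.8],"angular":[0,0,0]},{"dp":[-0.05,0.2,-0.9],"angular":[0,0,0]},{"dp":[0,0,-0.8],"angular":[0,0,0]},{"dp":[0,0,-0.5],"angular":[0,0,0]},{"dp":[0,0,-0.3],"angular":[0,0,0]},{"dp":[0,0,0],"angular":[0,0,0]},{"dp":[0,0,0],"angular":[0,0,0]}]'; python3 - <<'E'
from station import vision
import cv2
a=vision.snapshot("scene")["image"][130:250,300:460]
cv2.imwrite("pics/a3.png",cv2.resize(a,(640,480),interpolation=2))
E
```

```text
t: 26.15
tcp_pos: [0.5637, 0.3268, 0.0957]
tool_rot: [-0.06, 0.998, 0.0, 0.001]
force: [-0.0, 0.1, 0.2]
finger_gap: 1.002
gripper_force: 0.0
```

View pics/a3.png

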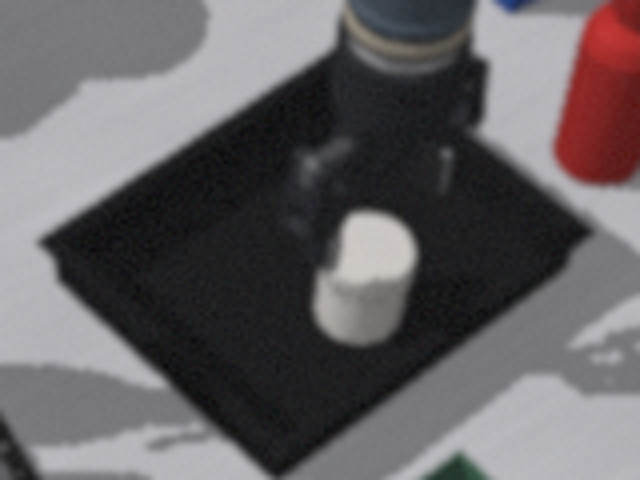

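The jar lid is at (375,245) with the open fingers straddling it at (320,240) and (448,180). They are centred well enough to go down.

```bash
python3 -m crank '[{"dp":[0,0.05,-0.3],"angular":[0,0,0]},{"dp":[0,0,-0.5],"angular":[0,0,0]},{"dp":[0,0,-0.4],"angular":[0,0,0]},{"dp":[0,0,-0.2],"angular":[0,0,0]},{"dp":[0,0,-0.1],"angular":[0,0,0]},{"dp":[0,0,0],"angular":[0,0,0]},{"dp":[0,0,0],"angular":[0,0,0]}]' && python3 -m crank '[{"dp":[0,0,0],"angular":[0,0,0]},{"dp":[0,0,0],"angular":[0,0,0]},{"dp":[0,0,0],"angular":[0,0,0]},{"dp":[0,0,0],"angular":[0,0,0]},{"dp":[0,0,0],"angular":[0,0,0]},{"dp":[0,0,0],"angular":[0,0,0]}]' 1 50 && python3 -m crank '[{"dp":[0,0,0.1],"angular":[0,0,0]},{"dp":[0,0,0.3],"angular":[0,0,0]},{"dp":[0,0,0.5],"angular":[0,0,0]},{"dp":[0,0,0.8],"angular":[0,0,0]},{"dp":[0,0,0.8],"angular":[0,0,0]},{"dp":[0,0,0.8],"angular":[0,0,0]},{"dp":[0,0,0.8],"angular":[0,0,0]},{"dp":[0,0,0.8],"angular":[0,0,0]},{"dp":[0,0,0.8],"angular":[0,0,0]},{"dp":[0,0,0.8],"angular":[0,0,0]},{"dp":[0,0,0.6],"angular":[0,0,0]},{"dp":[0,0,0.3],"angular":[0,0,0]},{"dp":[0,0,0.2],"angular":[0,0,0]},{"dp":[0,0,0],"angular":[0,0,0]}]'
```

```text
t: 26.9
tcp_pos: [0.5631, 0.3284, 0.0501]
tool_rot: [-0.061, 0.998, 0.0, 0.0]
force: [0.3, -0.9, 0.1]
finger_gap: 1.002
gripper_force: 0.0
t: 27.5
tcp_pos: [0.5636, 0.3285, 0.0509]
tool_rot: [-0.061, 0.998, 0.0, 0.001]
force: [-0.0, -0.9, 6.3]
finger_gap: 0.664
gripper_force: 53.3
t: 28.9
tcp_pos: [0.5629, 0.3284, 0.2786]
tool_rot: [-0.061, 0.998, 0.0, 0.0]
force: [0.3, 0.4, -1.5]
finger_gap: 0.667
gripper_force: 53.4
```

```bash
python3 -m crank '[{"dp":[0,-0.2,0],"angular":[0,0,0]},{"dp":[0,-0.4,0],"angular":[0,0,0]},{"dp":[-0.1,-0.6,0],"angular":[0,0,0]},{"dp":[-0.1,-0.8,0],"angular":[0,0,0]},{"dp":[-0.1,-0.9,0],"angular":[0,0,0]},{"dp":[-0.1,-0.9,0],"angular":[0,0,0]},{"dp":[-0.1,-0.9,0],"angular":[0,0,0]},{"dp":[-0.1,-0.9,0],"angular":[0,0,0]},{"dp":[-0.1,-0.9,0],"angular":[0,0,0]},{"dp":[-0.1,-0.9,0],"angular":[0,0,0]},{"dp":[-0.1,-0.9,0],"angular":[0,0,0]},{"dp":[-0.1,-0.9,0],"angular":[0,0,0]},{"dp":[-0.1,-0.9,0],"angular":[0,0,0]},{"dp":[-0.1,-0.9,0],"angular":[0,0,0]},{"dp":[-0.1,-0.9,0],"angular":[0,0,0]},{"dp":[-0.1,-0.9,0],"angular":[0,0,0]},{"dp":[-0.1,-0.9,0],"angular":[0,0,0]},{"dp":[-0.1,-0.9,0],"angular":[0,0,0]},{"dp":[-0.1,-0.9,0],"angular":[0,0,0]},{"dp":[-0.1,-0.9,0],"angular":[0,0,0]}]' && python3 -m crank '[{"dp":[-0.1,-0.9,0],"angular":[0,0,0]},{"dp":[-0.1,-0.9,0],"angular":[0,0,0]},{"dp":[-0.1,-0.9,0],"angular":[0,0,0]},{"dp":[0,-0.9,0],"angular":[0,0,0]},{"dp":[0,-0.7,0],"angular":[0,0,0]},{"dp":[0,-0.5,0],"angular":[0,0,0]},{"dp":[0,-0.3,0],"angular":[0,0,0]},{"dp":[0,0,-0.2],"angular":[0,0,0]},{"dp":[0,0,-0.5],"angular":[0,0,0]},{"dp":[0,0,-0.7],"angular":[0,0,0]},{"dp":[0,0,-0.8],"angular":[0,0,0]},{"dp":[0,0,-0.8],"angular":[0,0,0]},{"dp":[0,0,-0.6],"angular":[0,0,0]},{"dp":[0,0,-0.4],"angular":[0,0,0]},{"dp":[0,0,-0.2],"angular":[0,0,0]},{"dp":[0,0,0],"angular":[0,0,0]},{"dp":[0,0,0],"angular":[0,0,0]}]'
python3 - <<'E'
from station import vision
import cv2
a=vision.snapshot("scene")["image"][200:380,50:290]
cv2.imwrite("pics/a4.png",cv2.resize(a,(720,540),interpolation=2))
E
```

```text
t: 30.9
tcp_pos: [0.5072, -0.1655, 0.2777]
tool_rot: [-0.06, 0.998, 0.0, -0.001]
force: [-0.3, -0.2, -0.8]
finger_gap: 0.67
gripper_force: 53.5
t: 32.6
tcp_pos: [0.5004, -0.3168, 0.1527]
tool_rot: [-0.061, 0.998, -0.0, 0.0]
force: [-0.1, -0.7, -1.2]
finger_gap: 0.665
gripper_force: 53.5
```

View pics/a4.png

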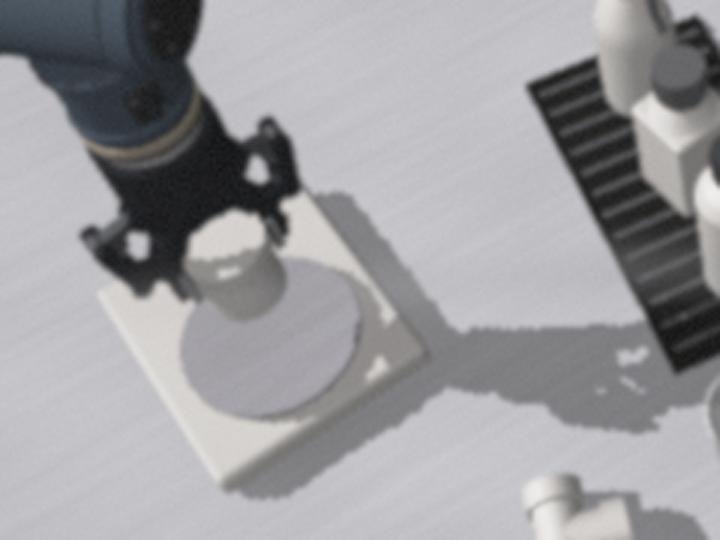

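The jar is upright at (240,285) above the pan, whose centre is at (270,335). It still has about 65 mm to go down.

```bash
python3 -m crank '[{"dp":[-0.03,-0.1,-0.2],"angular":[0,0,0]},{"dp":[0,0,-0.5],"angular":[0,0,0]},{"dp":[0,0,-0.5],"angular":[0,0,0]},{"dp":[0,0,-0.4],"angular":[0,0,0]},{"dp":[0,0,-0.25],"angular":[0,0,0]},{"dp":[0,0,-0.15],"angular":[0,0,0]},{"dp":[0,0,-0.05],"angular":[0,0,0]},{"dp":[0,0,0],"angular":[0,0,0]},{"dp":[0,0,0],"angular":[0,0,0]}]'
```

```text
t: 33.55
tcp_pos: [0.4993, -0.3199, 0.091]
tool_rot: [-0.061, 0.998, -0.0, 0.0]
force: [-0.1, -0.1, -0.7]
finger_gap: 0.663
gripper_force: 53.5
```

```bash
python3 -m crank '[{"dp":[0,0,-0.04],"angular":[0,0,0]},{"dp":[0,0,-0.03],"angular":[0,0,0]},{"dp":[0,0,-0.02],"angular":[0,0,0]},{"dp":[0,0,0],"angular":[0,0,0]},{"dp":[0,0,0],"angular":[0,0,0]}]'
```

```text
t: 34.05
tcp_pos: [0.499, -0.3197, 0.0879]
tool_rot: [-0.061, 0.998, -0.0, 0.0]
force: [0.0, -0.3, 0.1]
finger_gap: 0.662
gripper_force: 53.5
```

```bash
python3 -m crank '[{"dp":[0,0,-0.02],"angular":[0,0,0]},{"dp":[0,0,0],"angular":[0,0,0]},{"dp":[0,0,0],"angular":[0,0,0]}]'; python3 -m crank '[{"dp":[0,0,0],"angular":[0,0,0]},{"dp":[0,0,0],"angular":[0,0,0]},{"dp":[0,0,0],"angular":[0,0,0]},{"dp":[0,0,0],"angular":[0,0,0]},{"dp":[0,0,0],"angular":[0,0,0]}]' 0;  python3 -m crank '[{"dp":[0,0,0.2],"angular":[0,0,0]},{"dp":[0,0,0.5],"angular":[0,0,0]},{"dp":[0,0,0.8],"angular":[0,0,0]},{"dp":[0,0,0.9],"angular":[0,0,0]},{"dp":[0,0,0.9],"angular":[0,0,0]},{"dp":[0,0,0.9],"angular":[0,0,0]},{"dp":[0,0.2,0.9],"angular":[0,0,0]},{"dp":[0.1,0.4,0.5],"angular":[0,0,0]},{"dp":[0.2,0.6,0],"angular":[0,0,0]},{"dp":[0.3,0.8,0],"angular":[0,0,0]},{"dp":[0.4,0.9,0],"angular":[0,0,0]},{"dp":[0.4,0.9,0],"angular":[0,0,0]},{"dp":[0.4,0.9,0],"angular":[0,0,0]},{"dp":[0.4,0.9,0],"angular":[0,0,0]},{"dp":[0.4,0.9,0],"angular":[0,0,0]},{"dp":[0.4,0.9,0],"angular":[0,0,0]},{"dp":[0.4,0.9,0],"angular":[0,0,0]},{"dp":[0.4,0.8,0],"angular":[0,0,0]},{"dp":[0.4,0.7,0],"angular":[0,0,0]},{"dp":[0.2,0.4,0],"angular":[0,0,0]}]'
```

```text
t: 34.35
tcp_pos: [0.499, -0.3197, 0.0879]
tool_rot: [-0.061, 0.998, -0.0, 0.0]
force: [-2.2, 1.0, 5.9]
finger_gap: 0.664
gripper_force: 53.7
t: 34.85
tcp_pos: [0.499, -0.3197, 0.087]
tool_rot: [-0.061, 0.998, 0.0, -0.0]
force: [-0.7, -0.9, 0.4]
finger_gap: 1.0
gripper_force: 0.0
t: 36.85
tcp_pos: [0.6312, -0.0111, 0.2548]
tool_rot: [-0.062, 0.998, 0.0, -0.0]
force: [-1.0, -0.5, 0.6]
finger_gap: 0.997
gripper_force: 0.0
```

```bash
python3 - <<'E'
from station import vision
from h import *
for n in("scene","top"):
    s=vision.snapshot(n);w=cloud(s);X,Y,Z=np.moveaxis(w,-1,0);P=s["pose"]
    near=(abs(X-.5)<.12)&(abs(Y+.32)<.12)
    m=near&(Z>.1)&(Z<.115)
    q=w[m]; print(n,m.sum(),q.mean(0).round(4),cv2.minAreaRect((q[:,:2]*1000).astype(np.float32)))
    m2=(near&(Z>.036)).astype(np.uint8)
    m2=(near&(Z>.038)&(Z<.05)).astype(np.uint8)
    c=max(cv2.findContours(m2,0,1)[0],key=cv2.contourArea)
    print(" pan",cv2.minEnclosingCircle((ray(s,c[:,0],.042)*1000).astype(np.float32)))
    cv2.imwrite(f"pics/j_{n}.png",s["image"])
E
```

```text
scene 529 [ 0.4994 -0.3205  0.1034] ((498.0533752441406, -320.1854553222656), (59.11741638183594, 56.5921745300293), 27.067203521728516)
 pan ((500.9204406738281, -321.7611999511719), 65.30265045166016)
top 481 [ 0.495  -0.3172  0.1046] ((494.6624755859375, -316.99615478515625), (56.86817932128906, 57.342445373535156), 24.200361251831055)
 pan ((496.69287109375, -318.84979248046875), 64.98979187011719)
```

The jar sits within about 3 mm of the pan's centre. Now the round bottle goes back.

```bash
python3 -m crank '[{"dp":[0,0.3,0],"angular":[0,0,0]},{"dp":[0,0.15,-0.3],"angular":[0,0,0]},{"dp":[0,0,-0.6],"angular":[0,0,0]},{"dp":[0,0,-0.7],"angular":[0,0,0]},{"dp":[0,0,-0.7],"angular":[0,0,0]},{"dp":[0,0,-0.5],"angular":[0,0,0]},{"dp":[0,0,-0.3],"angular":[0,0,0]},{"dp":[0,0,-0.1],"angular":[0,0,0]},{"dp":[0,0,0],"angular":[0,0,0]},{"dp":[0,0,0],"angular":[0,0,0]}]'
```

```text
t: 37.95
tcp_pos: [0.6315, -0.0004, 0.16]
tool_rot: [-0.06, 0.998, -0.0, 0.001]
force: [0.3, 0.4, 0.1]
finger_gap: 1.001
gripper_force: 0.0
```

```bash
python3 -m crank '[{"dp":[-0.02,0.1,-0.03],"angular":[0,0,0]},{"dp":[0,0,0],"angular":[0,0,0]},{"dp":[0,0,0],"angular":[0,0,0]}]' && python3 -m crank '[{"dp":[0,0,0],"angular":[0,0,0]},{"dp":[0,0,0],"angular":[0,0,0]},{"dp":[0,0,0],"angular":[0,0,0]},{"dp":[0,0,0],"angular":[0,0,0]},{"dp":[0,0,0],"angular":[0,0,0]},{"dp":[0,0,0],"angular":[0,0,0]},{"dp":[0,0,0],"angular":[0,0,0]}]' 1 80 && python3 -m crank '[{"dp":[0,0,0.1],"angular":[0,0,0]},{"dp":[0,0,0.3],"angular":[0,0,0]},{"dp":[0,0,0.5],"angular":[0,0,0]},{"dp":[0,0,0.6],"angular":[0,0,0]},{"dp":[0,0,0.5],"angular":[0,0,0]},{"dp":[0,0,0.3],"angular":[0,0,0]},{"dp":[0,0,0.2],"angular":[0,0,0]},{"dp":[0,0,0],"angular":[0,0,0]}]'
```

```text
t: 38.25
tcp_pos: [0.6305, 0.003, 0.1587]
tool_rot: [-0.061, 0.998, -0.0, 0.0]
force: [-0.3, -0.2, 0.1]
finger_gap: 1.007
gripper_force: 0.0
t: 38.95
tcp_pos: [0.6309, 0.0028, 0.1587]
tool_rot: [-0.061, 0.998, -0.0, 0.001]
force: [0.5, -0.6, 3.1]
finger_gap: 0.38
gripper_force: 79.7
t: 39.75
tcp_pos: [0.6306, 0.0028, 0.2339]
tool_rot: [-0.061, 0.998, -0.0, 0.0]
force: [-0.6, 1.1, -3.6]
finger_gap: 0.374
gripper_force: 79.5
```

```bash
python3 -m crank '[{"dp":[0,0.1,0],"angular":[0,0,0]},{"dp":[0,0.3,0],"angular":[0,0,0]},{"dp":[-0.1,0.5,0],"angular":[0,0,0]},{"dp":[-0.1,0.7,0],"angular":[0,0,0]},{"dp":[-0.2,0.9,0],"angular":[0,0,0]},{"dp":[-0.2,0.9,0],"angular":[0,0,0]},{"dp":[-0.2,0.9,0],"angular":[0,0,0]},{"dp":[-0.2,0.9,0],"angular":[0,0,0]},{"dp":[-0.2,0.9,0],"angular":[0,0,0]},{"dp":[-0.2,0.9,0],"angular":[0,0,0]},{"dp":[-0.2,0.9,0],"angular":[0,0,0]},{"dp":[-0.2,0.9,0],"angular":[0,0,0]},{"dp":[-0.2,0.9,0],"angular":[0,0,0]},{"dp":[-0.2,0.9,0],"angular":[0,0,0]},{"dp":[-0.2,0.9,0],"angular":[0,0,0]},{"dp":[0,0.7,0],"angular":[0,0,0]},{"dp":[0,0.4,0],"angular":[0,0,0]},{"dp":[0,0.3,0],"angular":[0,0,0]},{"dp":[0,0.1,0],"angular":[0,0,0]},{"dp":[0,0,0],"angular":[0,0,0]}]' && python3 -m crank '[{"dp":[0,0,-0.2],"angular":[0,0,0]},{"dp":[0,0,-0.5],"angular":[0,0,0]},{"dp":[0,0,-0.5],"angular":[0,0,0]},{"dp":[0,0,-0.4],"angular":[0,0,0]},{"dp":[0,0,-0.3],"angular":[0,0,0]},{"dp":[0,0,-0.2],"angular":[0,0,0]},{"dp":[0,0,-0.1],"angular":[0,0,0]},{"dp":[0,0,0],"angular":[0,0,0]},{"dp":[0,0,0],"angular":[0,0,0]}]'
```

```text
t: 41.75
tcp_pos: [0.5583, 0.3927, 0.2331]
tool_rot: [-0.061, 0.998, -0.0, -0.0]
force: [-0.2, -0.8, -3.2]
finger_gap: 0.374
gripper_force: 79.6
t: 42.65
tcp_pos: [0.5588, 0.3931, 0.1678]
tool_rot: [-0.061, 0.998, 0.0, 0.001]
force: [-0.7, -0.2, -2.4]
finger_gap: 0.374
gripper_force: 79.6
```

```bash
python3 -m crank '[{"dp":[0,0,-0.15],"angular":[0,0,0]},{"dp":[0,0,-0.1],"angular":[0,0,0]},{"dp":[0,0,-0.04],"angular":[0,0,0]},{"dp":[0,0,-0.03],"angular":[0,0,0]},{"dp":[0,0,0],"angular":[0,0,0]},{"dp":[0,0,0],"angular":[0,0,0]}]'
```

```text
t: 43.25
tcp_pos: [0.5585, 0.3929, 0.1578]
tool_rot: [-0.061, 0.998, 0.0, 0.0]
force: [0.0, 0.1, -3.3]
finger_gap: 0.376
gripper_force: 79.9
```

```bash
python3 -m crank '[{"dp":[0,0,-0.03],"angular":[0,0,0]},{"dp":[0,0,0],"angular":[0,0,0]}]'; python3 -m crank '[{"dp":[0,0,0],"angular":[0,0,0]},{"dp":[0,0,0],"angular":[0,0,0]},{"dp":[0,0,0],"angular":[0,0,0]},{"dp":[0,0,0],"angular":[0,0,0]},{"dp":[0,0,0],"angular":[0,0,0]}]' 0
```

```text
t: 43.45
tcp_pos: [0.5587, 0.3929, 0.1577]
tool_rot: [-0.061, 0.998, 0.0, 0.0]
force: [-1.5, -0.7, 1.9]
finger_gap: 0.373
gripper_force: 80.1
t: 43.95
tcp_pos: [0.5584, 0.3929, 0.1568]
tool_rot: [-0.061, 0.998, 0.0, 0.0]
force: [-0.2, 1.2, -1.8]
finger_gap: 0.999
gripper_force: 0.0
```

```bash
python3 -m crank '[{"dp":[0,0,0.3],"angular":[0,0,0]},{"dp":[0,0,0.8],"angular":[0,0,0]},{"dp":[0,-0.2,0.7],"angular":[0,0,0]},{"dp":[0,-0.5,0],"angular":[0,0,0]},{"dp":[-0.05,-0.8,0],"angular":[0,0,0]},{"dp":[-0.05,-0.9,0],"angular":[0,0,0]},{"dp":[-0.05,-0.9,0],"angular":[0,0,0]},{"dp":[-0.05,-0.9,0],"angular":[0,0,0]},{"dp":[-0.05,-0.9,0],"angular":[0,0,0]},{"dp":[-0.05,-0.9,0],"angular":[0,0,0]},{"dp":[-0.05,-0.9,0],"angular":[0,0,0]},{"dp":[-0.05,-0.9,0],"angular":[0,0,0]},{"dp":[-0.05,-0.9,0],"angular":[0,0,0]},{"dp":[-0.05,-0.9,0],"angular":[0,0,0]},{"dp":[-0.05,-0.9,0],"angular":[0,0,0]},{"dp":[-0.05,-0.9,0],"angular":[0,0,0]},{"dp":[-0.05,-0.7,0],"angular":[0,0,0]},{"dp":[-0.05,-0.4,0],"angular":[0,0,0]},{"dp":[0,-0.13,0],"angular":[0,0,0]},{"dp":[0,0,0],"angular":[0,0,0]}]' && python3 -m crank '[{"dp":[0,0,-0.3],"angular":[0,0,0]},{"dp":[0,0,-0.6],"angular":[0,0,0]},{"dp":[0,0,-0.6],"angular":[0,0,0]},{"dp":[0,0,-0.4],"angular":[0,0,0]},{"dp":[0,0,-0.2],"angular":[0,0,0]},{"dp":[0,0,-0.1],"angular":[0,0,0]},{"dp":[0,0,0],"angular":[0,0,0]},{"dp":[0,0,0],"angular":[0,0,0]}]'
```

```text
t: 45.95
tcp_pos: [0.5371, 0.0137, 0.2106]
tool_rot: [-0.06, 0.998, 0.0, -0.0]
force: [-0.5, 0.6, -0.5]
finger_gap: 1.0
gripper_force: 0.0
t: 46.75
tcp_pos: [0.5379, 0.014, 0.1453]
tool_rot: [-0.061, 0.998, -0.0, 0.001]
force: [-0.3, -0.5, 0.3]
finger_gap: 1.002
gripper_force: 0.0
```

```bash
python3 -m crank '[{"dp":[-0.02,0,-0.07],"angular":[0,0,0]},{"dp":[0,0,0],"angular":[0,0,0]},{"dp":[0,0,0],"angular":[0,0,0]}]' && python3 -m crank '[{"dp":[0,0,0],"angular":[0,0,0]},{"dp":[0,0,0],"angular":[0,0,0]},{"dp":[0,0,0],"angular":[0,0,0]},{"dp":[0,0,0],"angular":[0,0,0]},{"dp":[0,0,0],"angular":[0,0,0]},{"dp":[0,0,0],"angular":[0,0,0]},{"dp":[0,0,0],"angular":[0,0,0]}]' 1 80 && python3 -m crank '[{"dp":[0,0,0.1],"angular":[0,0,0]},{"dp":[0,0,0.3],"angular":[0,0,0]},{"dp":[0,0,0.5],"angular":[0,0,0]},{"dp":[0,0,0.6],"angular":[0,0,0]},{"dp":[0,0,0.5],"angular":[0,0,0]},{"dp":[0,0,0.3],"angular":[0,0,0]},{"dp":[0,0,0.2],"angular":[0,0,0]},{"dp":[0,0,0],"angular":[0,0,0]}]'
```

```text
t: 47.05
tcp_pos: [0.5369, 0.0139, 0.143]
tool_rot: [-0.061, 0.998, -0.0, 0.0]
force: [0.3, 0.8, 0.1]
finger_gap: 1.002
gripper_force: 0.0
t: 47.75
tcp_pos: [0.5373, 0.0137, 0.1431]
tool_rot: [-0.061, 0.998, -0.0, 0.001]
force: [0.2, -1.2, 5.4]
finger_gap: 0.448
gripper_force: 80.5
t: 48.55
tcp_pos: [0.5369, 0.014, 0.2182]
tool_rot: [-0.061, 0.998, -0.0, 0.0]
force: [-0.0, 0.0, -3.0]
finger_gap: 0.445
gripper_force: 80.5
```

```bash
python3 -m crank '[{"dp":[0,0.1,0],"angular":[0,0,0]},{"dp":[0.05,0.3,0],"angular":[0,0,0]},{"dp":[0.1,0.5,0],"angular":[0,0,0]},{"dp":[0.1,0.7,0],"angular":[0,0,0]},{"dp":[0.1,0.8,0],"angular":[0,0,0]},{"dp":[0.1,0.8,0],"angular":[0,0,0]},{"dp":[0.1,0.8,0],"angular":[0,0,0]},{"dp":[0.1,0.8,0],"angular":[0,0,0]},{"dp":[0.1,0.8,0],"angular":[0,0,0]},{"dp":[0.1,0.8,0],"angular":[0,0,0]},{"dp":[0.1,0.8,0],"angular":[0,0,0]},{"dp":[0.1,0.5,0],"angular":[0,0,0]},{"dp":[0.05,0.3,0],"angular":[0,0,0]},{"dp":[0.05,0.2,0],"angular":[0,0,0]},{"dp":[0,0.1,0],"angular":[0,0,0]},{"dp":[0,0,0],"angular":[0,0,0]},{"dp":[0,0,0],"angular":[0,0,0]}]' && python3 -m crank '[{"dp":[0,0,-0.2],"angular":[0,0,0]},{"dp":[0,0,-0.5],"angular":[0,0,0]},{"dp":[0,0,-0.5],"angular":[0,0,0]},{"dp":[0,0,-0.4],"angular":[0,0,0]},{"dp":[0,0,-0.3],"angular":[0,0,0]},{"dp":[0,0,-0.2],"angular":[0,0,0]},{"dp":[0,0,-0.15],"angular":[0,0,0]},{"dp":[0,0,-0.1],"angular":[0,0,0]},{"dp":[0,0,-0.1],"angular":[0,0,0]},{"dp":[0,0,0],"angular":[0,0,0]},{"dp":[0,0,0],"angular":[0,0,0]}]'
```

```text
t: 50.25
tcp_pos: [0.5713, 0.2621, 0.2177]
tool_rot: [-0.06, 0.998, -0.0, -0.0]
force: [1.1, -0.6, -3.3]
finger_gap: 0.443
gripper_force: 80.7
t: 51.35
tcp_pos: [0.5715, 0.263, 0.1445]
tool_rot: [-0.061, 0.998, 0.0, 0.0]
force: [-0.3, 0.0, -3.0]
finger_gap: 0.444
gripper_force: 80.7
```

```bash
python3 -m crank '[{"dp":[0,0,-0.04],"angular":[0,0,0]},{"dp":[0,0,-0.03],"angular":[0,0,0]},{"dp":[0,0,-0.02],"angular":[0,0,0]},{"dp":[0,0,0],"angular":[0,0,0]}]'; python3 -m crank '[{"dp":[0,0,0],"angular":[0,0,0]},{"dp":[0,0,0],"angular":[0,0,0]},{"dp":[0,0,0],"angular":[0,0,0]},{"dp":[0,0,0],"angular":[0,0,0]},{"dp":[0,0,0],"angular":[0,0,0]}]' 0
```

```text
t: 51.75
tcp_pos: [0.5715, 0.263, 0.1422]
tool_rot: [-0.061, 0.998, 0.0, 0.0]
force: [-0.8, -0.0, 0.9]
finger_gap: 0.449
gripper_force: 81.3
t: 52.25
tcp_pos: [0.5714, 0.2629, 0.1415]
tool_rot: [-0.061, 0.998, 0.0, 0.0]
force: [-0.7, 0.2, 1.2]
finger_gap: 1.004
gripper_force: 0.0
```

```bash
python3 -m crank '[{"dp":[0,0,0.3],"angular":[0,0,0]},{"dp":[0,0,0.7],"angular":[0,0,0]},{"dp":[0,0,0.9],"angular":[0,0,0]},{"dp":[0,-0.1,0.9],"angular":[0,0,0]},{"dp":[-0.2,-0.4,0.9],"angular":[0,0,0]},{"dp":[-0.4,-0.7,0.5],"angular":[0,0,0]},{"dp":[-0.5,-0.8,0],"angular":[0,0,0]},{"dp":[-0.5,-0.8,0],"angular":[0,0,0]},{"dp":[-0.5,-0.8,0],"angular":[0,0,0]},{"dp":[-0.5,-0.8,0],"angular":[0,0,0]},{"dp":[-0.5,-0.8,0],"angular":[0,0,0]},{"dp":[-0.5,-0.8,0],"angular":[0,0,0]},{"dp":[-0.4,-0.8,0],"angular":[0,0,0]},{"dp":[-0.3,-0.6,0],"angular":[0,0,0]},{"dp":[-0.1,-0.3,0],"angular":[0,0,0]},{"dp":[0,-0.1,0],"angular":[0,0,0]},{"dp":[0,0,0],"angular":[0,0,0]},{"dp":[0,0,0],"angular":[0,0,0]}]' && python3 -m crank '[{"dp":[0,0,-0.3],"angular":[0,0,0]},{"dp":[0,0,-0.6],"angular":[0,0,0]},{"dp":[0,0,-0.6],"angular":[0,0,0]},{"dp":[0,0,-0.6],"angular":[0,0,0]},{"dp":[0,0,-0.4],"angular":[0,0,0]},{"dp":[0,0,-0.3],"angular":[0,0,0]},{"dp":[0,0,-0.1],"angular":[0,0,0]},{"dp":[0,0,0],"angular":[0,0,0]},{"dp":[0,0,0],"angular":[0,0,0]}]'
```

```text
t: 54.05
tcp_pos: [0.4399, 0.0294, 0.2677]
tool_rot: [-0.061, 0.998, 0.0, 0.0]
force: [-0.1, -0.1, 0.1]
finger_gap: 1.004
gripper_force: 0.0
t: 54.95
tcp_pos: [0.4397, 0.029, 0.1808]
tool_rot: [-0.061, 0.998, -0.0, 0.0]
force: [0.1, -0.6, 0.3]
finger_gap: 1.003
gripper_force: 0.0
```

```bash
python3 -m crank '[{"dp":[0.01,-0.01,0],"angular":[0,0,0]},{"dp":[0,0,0],"angular":[0,0,0]},{"dp":[0,0,0],"angular":[0,0,0]},{"dp":[0,0,0],"angular":[0,0,0]},{"dp":[0,0,0],"angular":[0,0,0]},{"dp":[0,0,0],"angular":[0,0,0]},{"dp":[0,0,0],"angular":[0,0,0]},{"dp":[0,0,0],"angular":[0,0,0]}]' 1 80 && python3 -m crank '[{"dp":[0,0,0.1],"angular":[0,0,0]},{"dp":[0,0,0.3],"angular":[0,0,0]},{"dp":[0,0,0.5],"angular":[0,0,0]},{"dp":[0,0,0.6],"angular":[0,0,0]},{"dp":[0,0,0.5],"angular":[0,0,0]},{"dp":[0,0,0.3],"angular":[0,0,0]},{"dp":[0,0,0.2],"angular":[0,0,0]},{"dp":[0,0,0],"angular":[0,0,0]}]' && python3 -m crank '[{"dp":[0,0.1,0],"angular":[0,0,0]},{"dp":[0.1,0.3,0],"angular":[0,0,0]},{"dp":[0.1,0.5,0],"angular":[0,0,0]},{"dp":[0.1,0.7,0],"angular":[0,0,0]},{"dp":[0.15,0.8,0],"angular":[0,0,0]},{"dp":[0.15,0.8,0],"angular":[0,0,0]},{"dp":[0.15,0.8,0],"angular":[0,0,0]},{"dp":[0.15,0.8,0],"angular":[0,0,0]},{"dp":[0.15,0.8,0],"angular":[0,0,0]},{"dp":[0.15,0.8,0],"angular":[0,0,0]},{"dp":[0.15,0.8,0],"angular":[0,0,0]},{"dp":[0.15,0.8,0],"angular":[0,0,0]},{"dp":[0.1,0.7,0],"angular":[0,0,0]},{"dp":[0.1,0.5,0],"angular":[0,0,0]},{"dp":[0.1,0.3,0],"angular":[0,0,0]},{"dp":[0.05,0.2,0],"angular":[0,0,0]},{"dp":[0.05,0.1,0],"angular":[0,0,0]},{"dp":[0,0,0],"angular":[0,0,0]},{"dp":[0,0,0],"angular":[0,0,0]}]'
python3 - <<'E'
from station import vision
import cv2
cv2.imwrite("pics/a5.png",cv2.resize(vision.snapshot("scene")["image"][90:270,280:520],(800,600),interpolation=2))
E
```

```text
t: 55.75
tcp_pos: [0.4401, 0.0284, 0.1808]
tool_rot: [-0.061, 0.998, -0.0, 0.001]
force: [0.8, -1.8, 4.0]
finger_gap: 0.247
gripper_force: 78.8
t: 56.55
tcp_pos: [0.4397, 0.0287, 0.256]
tool_rot: [-0.061, 0.998, -0.0, 0.0]
force: [-0.8, 0.1, -2.8]
finger_gap: 0.244
gripper_force: 78.5
t: 58.45
tcp_pos: [0.4965, 0.3219, 0.2555]
tool_rot: [-0.06, 0.998, -0.0, -0.0]
force: [0.3, -0.4, -3.8]
finger_gap: 0.245
gripper_force: 78.5
```

View pics/a5.png

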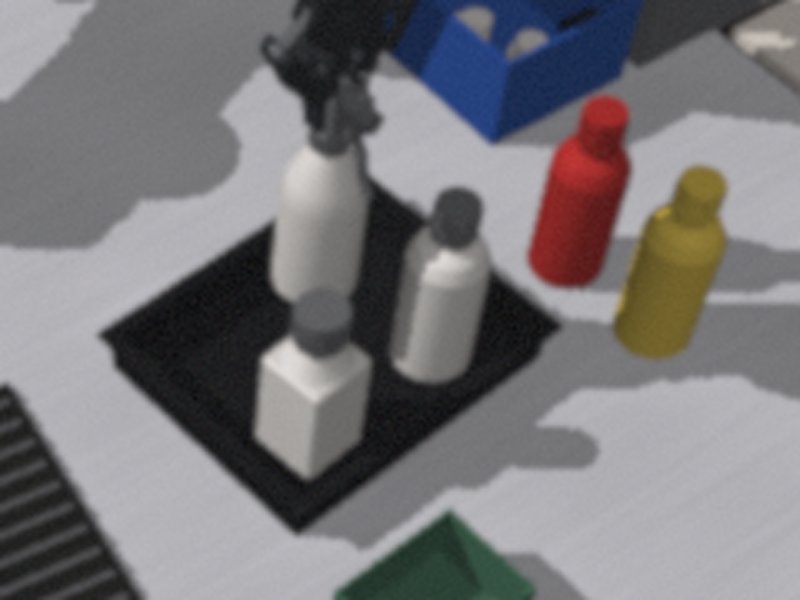

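The square (312,390) and round (440,290) bottles stand back in the tray. The spray hangs upright at (320,220) over its spot.

```bash
python3 -m crank '[{"dp":[0,0,-0.2],"angular":[0,0,0]},{"dp":[0,0,-0.5],"angular":[0,0,0]},{"dp":[0,0,-0.5],"angular":[0,0,0]},{"dp":[0,0,-0.4],"angular":[0,0,0]},{"dp":[0,0,-0.3],"angular":[0,0,0]},{"dp":[0,0,-0.2],"angular":[0,0,0]},{"dp":[0,0,-0.15],"angular":[0,0,0]},{"dp":[0,0,-0.1],"angular":[0,0,0]},{"dp":[0,0,-0.1],"angular":[0,0,0]},{"dp":[0,0,0],"angular":[0,0,0]},{"dp":[0,0,0],"angular":[0,0,0]}]'; python3 -m crank '[{"dp":[0,0,-0.04],"angular":[0,0,0]},{"dp":[0,0,-0.02],"angular":[0,0,0]},{"dp":[0,0,0],"angular":[0,0,0]}]'
```

```text
t: 59.6
tcp_pos: [0.4968, 0.3227, 0.1823]
tool_rot: [-0.061, 0.998, 0.0, 0.0]
force: [0.8, 0.2, -2.9]
finger_gap: 0.247
gripper_force: 78.6
t: 59.9
tcp_pos: [0.4966, 0.3226, 0.1802]
tool_rot: [-0.061, 0.998, -0.0, -0.0]
force: [0.8, -0.1, -2.3]
finger_gap: 0.246
gripper_force: 78.6
```

```bash
python3 -m crank '[{"dp":[0,0,-0.03],"angular":[0,0,0]},{"dp":[0,0,0],"angular":[0,0,0]}]'; python3 -m crank '[{"dp":[0,0,0],"angular":[0,0,0]},{"dp":[0,0,0],"angular":[0,0,0]},{"dp":[0,0,0],"angular":[0,0,0]},{"dp":[0,0,0],"angular":[0,0,0]},{"dp":[0,0,0],"angular":[0,0,0]}]' 0; python3 -m crank '[{"dp":[0,0,0.3],"angular":[0,0,0]},{"dp":[0,0,0.7],"angular":[0,0,0]},{"dp":[0,0,0.8],"angular":[0,0,0]},{"dp":[0,0,0.8],"angular":[0,0,0]},{"dp":[-0.3,-0.3,0.4],"angular":[0,0,0]},{"dp":[-0.5,-0.7,0],"angular":[0,0,0]},{"dp":[-0.5,-0.9,0],"angular":[0,0,0]},{"dp":[-0.4,-0.9,0],"angular":[0,0,0]},{"dp":[-0.3,-0.9,0],"angular":[0,0,0]},{"dp":[-0.2,-0.9,0],"angular":[0,0,0]},{"dp":[0,-0.9,0],"angular":[0,0,0]},{"dp":[0,-0.9,0],"angular":[0,0,0]},{"dp":[0,-0.9,0],"angular":[0,0,0]},{"dp":[0,-0.6,0],"angular":[0,0,0]},{"dp":[0,-0.3,0],"angular":[0,0,0]},{"dp":[0,0,0],"angular":[0,0,0]}]'
python3 - <<'E'
from station import vision
from h import *
ims=[]
for n in("scene","top"):
    s=vision.snapshot(n);w=cloud(s);ims.append(s["image"]);o=cloud(dict(np.load(n+"0.npz")))
    for nm,(x,y),lo,hi in(("square",(.572,.262),.148,.162),("round",(.558,.393),.163,.176),("spray",(.503,.321),.186,.2)):
        r=[]
        for c in(o,w):
            X,Y,Z=np.moveaxis(c,-1,0);m=(abs(X-x)<.04)&(abs(Y-y)<.04)&(Z>lo)&(Z<hi)
            q=cv2.minAreaRect((c[m][:,:2]*1000).astype(np.float32));r.append(np.round([*c[m].mean(0)*1000,*q[1],q[2]],1))
        print(n,nm,r[0],r[1])
cv2.imwrite("pics/end.png",cv2.resize(np.hstack([ims[0],ims[1]]),(800,300),interpolation=3))
E
```

```text
t: 60.1
tcp_pos: [0.4968, 0.3227, 0.1799]
tool_rot: [-0.061, 0.998, 0.0, 0.0]
force: [0.2, 0.5, 1.2]
finger_gap: 0.245
gripper_force: 79.2
t: 60.6
tcp_pos: [0.4967, 0.3227, 0.1793]
tool_rot: [-0.061, 0.998, 0.0, 0.0]
force: [-0.0, 0.1, 0.3]
finger_gap: 1.001
gripper_force: 0.0
t: 62.2
tcp_pos: [0.4309, 0.0759, 0.2698]
tool_rot: [-0.06, 0.998, -0.0, 0.0]
force: [-0.0, 0.9, -1.6]
finger_gap: 0.999
gripper_force: 0.0
scene square [574.5 259.9 153.8  39.   41.1  83.9] [575.8 259.9 153.9  39.7  41.6  81.7]
scene round [560.4 390.8 168.8  34.5  35.4  19.4] [561.6 390.3 168.4  32.   36.5  24.5]
scene spray [504.8 318.3 192.5  60.2  25.6   5.5] [506.3 319.3 192.6  61.7  24.3   4.9]
top square [569.5 263.3 155.8  40.8  38.3  64.4] [570.5 263.4 156.   39.   39.1  75.3]
top round [555.8 393.4 170.9  33.8  33.6  74.6] [556.8 393.5 170.8  33.1  32.3   4.9]
top spray [499.7 321.8 195.1  59.7  22.9   7.1] [500.6 323.  195.1  59.8  22.9   6.7]
```

View pics/end.png

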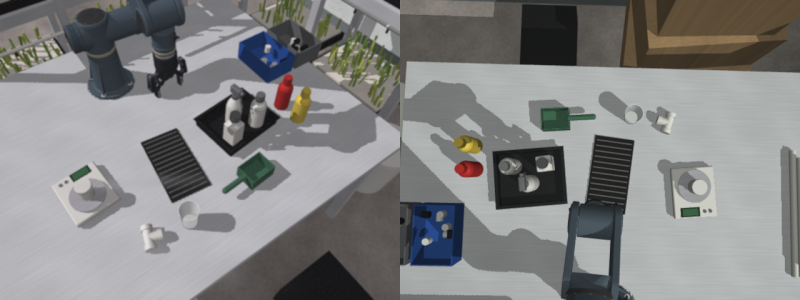

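All three bottles are back within about 1.5 mm of where they started. The jar is on the pan at (82,186), the mat is empty and the bystanders look unmoved.

```bash
python3 -c "
from station import order
print(order.sign_off())"
```

```text
the job is handed in; nothing more can be done
None
```

The job is handed in at about 62 s: the jar stands within about 3 mm of the scale pan's centre, all three bottles are back upright within about 2 mm of their starting spots, and the scoop, tee and beaker look unmoved in the final pictures.

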